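# Prise a jammed base plate up its guide pins with a pry bar

### The job

The heavy steel base plate has jammed at the bottom of its two guide pins on the pedestal. Pick up the steel pry bar, lay it over the fulcrum block with its thin tip under the plate's overhanging edge, then push the bar's wide end down so that the plate is prised up about 10 mm. Use the bar, not the fingers, on the plate, and leave the bar lying over the block.

Things in the scene. Friction and masses are not known exactly. Their poses are not given: they have to be found in the camera images.
- bar_mid (a point): loose flat steel pry bar, 200 x 20 x 10 mm thick, 0.32 kg, lying flat on the worktop. Point: its middle, half-way up, near its centre of mass. x runs along it to the tip, whose last 30 mm are 6 mm thick, cut away from below (top face flat throughout). The other end, x -100 to -50 mm, is a 30 mm wide paddle. z up as it lies.
- block_ridge (a point): loose fulcrum block of dark steel, 0.7 kg, 40 x 60 mm on plan, 52 mm high, with a rounded ridge (radius 14 mm) on top. Point: top of the ridge, at its middle. The ridge runs 60 mm along y; x points across it, roughly to the plate. It already stands in the right place, its ridge 26 to 34 mm before the plate's edge.
- plate_edge (a point): heavy steel base plate, 120 x 120 x 18 mm, with a short post on it, kept level by two guide pins on a fixed aluminium pedestal. Point: middle of its lower front edge, 68 mm over the worktop when down. y runs along the edge, x level inwards under the plate, z up. Under this edge 40 mm along x are free, 16 mm high over the ridge's level.
- plate (a joint): rise of the plate on its pins, m: 0 = fully down, 0.035 = upper stop. Tight fit: it takes 38 N at the plate, about 20 N at the bar's wide end with 60 mm of bar from ridge to tip, and stays where it is lifted to. With the tip 30 mm under the edge, pushing the wide end down nearly to the worktop raises it about 15 mm.
Not all that is in view belongs to the job. What is shaped like the part that bears block_ridge but purple is not meant.

How it is judged:
By the outcome, as a careful person would: the job done as asked, in the order asked, and still so for the second after the job is handed in, with the robot touching nothing.
It also fails if it takes over 45 s, if anything falls off the work surface, if the arm or the gripper's body presses on something with over 40 N, if the wrist force passes 120 N, or if a joint passes its speed limit or range.

### The arm

A 6-joint arm with a two-finger parallel gripper is mounted at the origin on a cart in front of the work surface, level with it; the furniture and walls round the work are solid. World frame = base frame: x ahead of the robot, y to its left, z up, the work surface at z = 0. Lengths are in m, angles in rad, forces in N, time in s.
With the tool pointing down it reaches from about 0.375 to 0.975 m from the base axis. Payload 3.8 kg.
Tool frame: the origin (TCP) lies on the mounting face of the last link; the fingertips stand 173 mm ahead of it and the grasp point (between the pads) lies 155 mm ahead of it; z points along the fingers, y is the line along which they close (so a half turn about z gives the same grasp; the last joint's range is limited). The gripper opens to 85 mm and grips with 20 to 120 N. Pads are 22 mm wide; open, the fingers measure 114 mm over their backs; the gripper's body (76 mm by 85 mm) begins 54 mm behind the grasp point. The pads swing forward as they close: fully open they stand 13 mm farther back than shut.
Start: joints at [-1.212, 0.264, 1.604, -0, 1.274, -0.037], TCP at [0.26, -0.623, 0.405] pointing down, gripper open.
Joint ranges: [-2.63, 2.63], [-0.94, 2.18], [0.31, 2.57], [-1.31, 4.45], [0, 2.66], [-2.55, 2.55]. Speed limits (rad/s): [2.57, 2.57, 3.14, 3.14, 3.14, 3.14].

### API

Orientations are given as a rotation vector (axis times angle).
In Python, from workcell import bot gives the robot as it stands.
- The arm moves only by the tool drive_tool, never from a script. Its argument "increments" is a list of rows, each an object with "delta_pos": the shift along the tool's x, y, z in mm, a list of three; "turn": the turn about the tool's z in rad; "jaw": the opening, from -1 (shut) to 1 (fully open). A call has 1 to 8 rows; each row shifts and turns the commanded pose from where the row before left it, along the tool's axes as they then stand; what a row does not reach is not made up. A row lasts 1/12 s, in which the tool goes at most 41.7 mm and 7.16 degrees, less where a joint would pass 70% of its speed; a pose out of reach is approached as far as the arm can. A call is refused whole if a number of a shift passes 41.7 or a number of a turn 0.125, either way. A call with a gripper value outside its range is refused whole. The fingers move at their own pace and stop on an object; "grip_force" is the grip in N (left out, the last holds). Time passes only in rows, so rows that do not move let the fingers close. It gives the time, the measured TCP pose, the force, the opening and the grip force at its end, in the units of the state.
- bot.read_state(): the state, without advancing time (a new reading comes with each control period).
- bot.read_camera(name): name is "side" or "top" or "wrist"; returns a dict with "pixels" (400x640x3 uint8, red, green, blue), "fovy" (degrees; the focal length in pixels is half the picture's height over the tangent of half this angle, whatever the lens; pixels are square), "cx", "cy" (the principal point, pixels), "camera_from_world" (4x4, takes a point from world to camera coordinates); the wrist camera has in their place "hand_eye" (4x4, takes a point from camera to tool coordinates, whose origin is the TCP and whose axes are the flange's). Camera axes: x right, y down, z forward; pixel columns grow to the right and rows downward; lengths in m; the calibration is good to about 2 mm. The wrist camera is an equidistant fisheye: a pixel r from the principal point sees the ray r / f radians off the axis. A picture is of the moment at which its call begins: read the wrist's pose just before it. There is no depth.
- bot.finish_job(): hands the job in; it is judged then, once.
The state is a dict: "time": time; "q": joint angles; "joint_vel": joint speeds; "joint_torque": joint torques, N m; "tool_pos": TCP position; "tcp_rot": TCP orientation; "wrist_force": force on the tool from outside, world axes, zero at the start; "torque": the same for the moment, N m; "width": opening from 0.0 (shut) to 1.0 (fully open); "grip_force": force on a finger pad.
Only numpy, scipy, OpenCV 4.12 (cv2) and the standard library are available. Lean on these libraries where they do the work, as an engineer would, in place of code of your own. Each camera call takes 0.05 s, during which the arm holds its last target. There are 200 camera calls.

## Working session

There is one attempt and no reset: what is moved stays moved. The work goes in short steps, Python scripts to look and compute and a tool call to move; the robot and the scene stay as the last step left them, time stands still between calls to the robot, and variables do not carry over. Pictures are saved under pics/ and viewed, at most 10 in all, crops included, and the job is handed in when it is done.

Besides the shell and the picture viewer there is one more tool, called after ">>>" by a JSON object that holds its "fn" and its "kwargs". drive_tool: Moves the arm, as the interface text tells. Its arguments: {"type":"object","properties":{"increments":{"type":"array"},"grip_force":{"type":"number"}},"required":["increments"]}

```bash
mkdir -p pics; cat > h.py <<'E'
import numpy as np, cv2
from workcell import bot
from scipy.spatial.transform import Rotation as R
def cam(n):
    c=bot.read_camera(n); p=np.array(c["pixels"]); c["pixels"]=p
    c["f"]=200/np.tan(np.radians(c["fovy"])/2); return c
def save(c,fn): cv2.imwrite(fn,c["pixels"][:,:,::-1])
def ray(c,u,v):
    T=np.array(c["camera_from_world"]); Rm,t=T[:3,:3],T[:3,3]
    d=Rm.T@np.array([(u-c["cx"])/c["f"],(v-c["cy"])/c["f"],1]); return -Rm.T@t,d
def onz(c,u,v,z):
    o,d=ray(c,u,v); return o+d*(z-o[2])/d[2]
def proj(c,P):
    T=np.array(c["camera_from_world"]); p=T[:3,:3]@np.array(P)+T[:3,3]
    return np.array([c["cx"]+c["f"]*p[0]/p[2],c["cy"]+c["f"]*p[1]/p[2]])
E
python3 - <<'E'
from h import *
for n in("top","side"):
    c=cam(n);save(c,f"pics/{n}0.png");print(n,c["f"],c["cx"],c["cy"],np.round(c["camera_from_world"],3).tolist())
s=bot.read_state();print(s)
E
```

```text
top 366.33505421868483 317.4014458785718 198.5801180060218 [[-0.024, -1.0, 0.016, 0.097], [-0.984, 0.021, -0.176, 0.501], [0.176, -0.02, -0.984, 0.826], [0.0, 0.0, 0.0, 1.0]]
side 373.8625708066629 321.5800185435481 194.8706988619479 [[0.998, 0.057, 0.002, -0.496], [0.049, -0.829, -0.558, 0.096], [-0.03, 0.557, -0.83, 0.869], [0.0, 0.0, 0.0, 1.0]]
{'time': 0.1, 'q': array([-1.21192500e+00,  2.64713155e-01,  1.60530846e+00,  9.30109572e-06,
        1.27370396e+00, -3.69055591e-02]), 'joint_vel': array([ 5.04737885e-04, -1.44792868e-03, -1.81579693e-03, -1.47676612e-03,
        5.68778525e-04, -6.80927613e-05]), 'joint_torque': array([ 6.02961100e-04, -5.16705680e+01, -3.68590021e+01,  2.01087420e-05,
        6.27550078e-03, -3.46843514e-07]), 'tool_pos': array([ 0.26011046, -0.62251498,  0.40342397]), 'tcp_rot': array([-3.07821615e+00, -6.17216901e-01,  5.22892323e-04]), 'wrist_force': array([ 0.12193988,  0.54623166, -0.46426891]), 'torque': array([ 0.0714004 , -0.01580242, -0.00120662]), 'grip_force': 0.0, 'width': 0.9988319066060365}
```

View pics/top0.png

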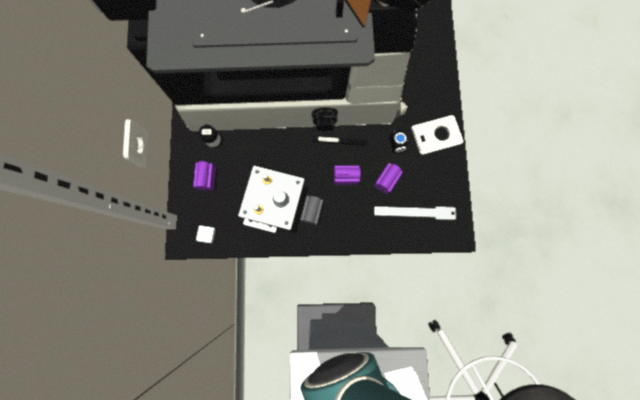

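View pics/side0.png

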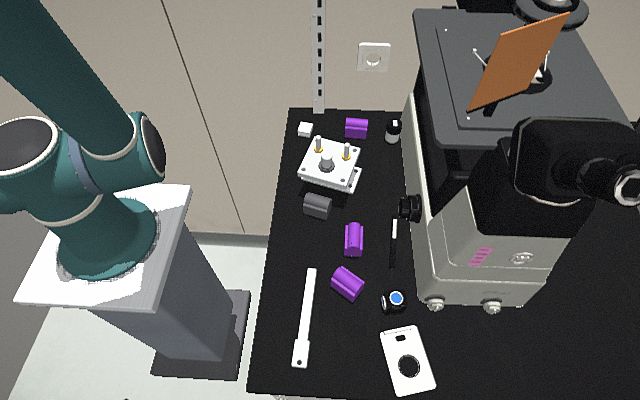

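Top view: bar with thin tip at (375,211) and paddle at (456,213), dark block at (312,209), plate at (272,197). Block candidates are dark (312,209) and purple (204,175), (347,174), (389,178). The dark one is meant, since it isn't purple and stands before the plate's edge. I'll confirm that in a crop and measure.

```bash
python3 - <<'E'
from h import *
t=cv2.imread("pics/top0.png"); s=cv2.imread("pics/side0.png")
a=cv2.resize(t[150:245,225:475],None,fx=3.2,fy=3.2,interpolation=cv2.INTER_CUBIC)
b=cv2.resize(s[125:225,280:380],None,fx=2.8,fy=2.8,interpolation=cv2.INTER_CUBIC)
b2=cv2.resize(s[255:375,240:400],None,fx=2.33,fy=2.33,interpolation=cv2.INTER_CUBIC)
o=np.zeros((a.shape[0]+281,800,3),np.uint8);o[:a.shape[0],:a.shape[1]]=a;o[a.shape[0]:a.shape[0]+280,:280]=b;o[a.shape[0]:a.shape[0]+b2.shape[0],300:300+b2.shape[1]]=b2
cv2.imwrite("pics/crop1.png",o)
ct=cam("top");cs=cam("side")
def blobs(c,mask,roi,name,z):
    m=np.zeros(mask.shape,np.uint8);x0,y0,x1,y1=roi;m[y0:y1,x0:x1]=mask[y0:y1,x0:x1]
    n=max(cv2.findContours(m,0,2)[0],key=cv2.contourArea)
    r=cv2.minAreaRect(n);print(name,cv2.contourArea(n),np.round(r[0],1),np.round(r[1],1),round(r[2],1))
    for p in cv2.boxPoints(r): print("   ",np.round(p,1),np.round(onz(c,*p,z),4))
P=ct["pixels"].astype(int);g=P.min(2);sat=P.max(2)-g
blobs(ct,(g>120).astype(np.uint8),(365,200,465,225),"bar top",.01)
blobs(ct,(g>120).astype(np.uint8),(230,160,306,226),"plate top",.086)
blobs(ct,((g>35)&(sat<30)).astype(np.uint8),(301,190,330,230),"block top",.05)
P=cs["pixels"].astype(int);g=P.min(2);sat=P.max(2)-g
blobs(cs,(g>120).astype(np.uint8),(280,262,325,375),"bar side",.01)
blobs(cs,((g>35)&(sat<30)).astype(np.uint8),(300,192,335,222),"block side",.05)
E
```

```text
bar top 758.5 [414.5 212.5] [13. 81.] 90.0
    [374. 206.] [ 0.4871 -0.0543  0.01  ]
    [455. 206.] [ 0.4827 -0.2552  0.01  ]
    [455. 219.] [ 0.4504 -0.2522  0.01  ]
    [374. 219.] [ 0.4549 -0.0526  0.01  ]
plate top 2890.5 [270.1 200.1] [54.6 60.8] 15.3
    [235.8 222.2] [0.4456 0.2691 0.086 ]
    [251.8 163.6] [0.5797 0.2346 0.086 ]
    [304.5 177.9] [0.5435 0.1146 0.086 ]
    [288.5 236.6] [0.411  0.1524 0.086 ]
block top 502.5 [311.2 209.5] [19.  33.9] 14.7
    [297.7 223.5] [0.4436 0.1328 0.05  ]
    [306.3 190.7] [0.5211 0.1112 0.05  ]
    [324.7 195.5] [0.5085 0.0681 0.05  ]
    [316.1 228.3] [0.4314 0.0904 0.05  ]
bar side 1019.5 [305.3 317.3] [ 15.4 100.3] 8.1
    [290.6 365.8] [ 0.4521 -0.2538  0.01  ]
    [304.8 266.5] [ 0.4625 -0.0527  0.01  ]
    [320.  268.7] [ 0.4961 -0.0559  0.01  ]
    [305.9 368. ] [ 0.4812 -0.2559  0.01  ]
block side 660.0 [317.  206.5] [29. 34.] 90.0
    [300. 192.] [0.4387 0.1163 0.05  ]
    [334. 192.] [0.5186 0.1209 0.05  ]
    [334. 221.] [0.5216 0.0425 0.05  ]
    [300. 221.] [0.4457 0.0381 0.05  ]
```

View pics/crop1.png

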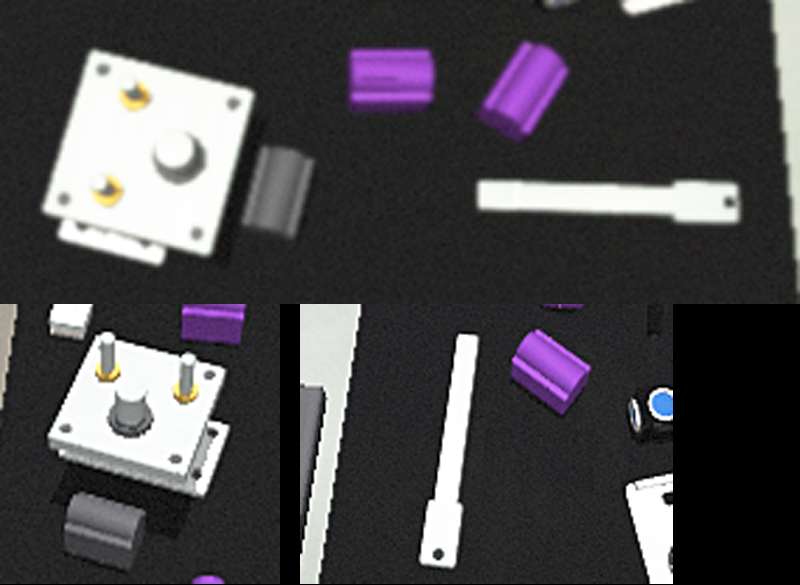

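The crop confirms it: dark grey block just before the plate's edge, bar lying apart with its paddle (hole) on the right. Now I'll work out the frames and the tool axes.

```bash
cat >> h.py <<'E'
def st():
    s=bot.read_state();M=R.from_rotvec(s["tcp_rot"]).as_matrix();return s,M
def goto(target,yawx=None):
    "target TCP; yawx = wanted world direction (2d) of tool x, mod pi. prints turn and mm shift in tool axes AFTER the turn and before"
    s,M=st();d=np.array(target)-s["tool_pos"]
    a=0
    if yawx is not None:
        w=M.T@np.array([yawx[0],yawx[1],0]);a=np.arctan2(w[1],w[0]);a=(a+np.pi/2)%np.pi-np.pi/2
    print("t",round(s["time"],2),"tcp",np.round(s["tool_pos"],4),"shift before turn",np.round(M.T@d*1000,1),"turn",round(a,3),"after turn",np.round((M@R.from_rotvec([0,0,a]).as_matrix()).T@d*1000,1),"F",np.round(s["wrist_force"],1),"w",round(s["width"],3),"z axis",np.round(M[:,2],3))
E
python3 - <<'E'
from h import *
c=cam("top");cs=cam("side")
q=lambda x,y,z:onz(c,225+x/3.2-.3,150+y/3.2-.3,z)
p=[q(255,90,.086),q(213,255,.086),q(92,50,.086),q(43,212,.086)]
print("plate",np.round(p,4).tolist(),"lens",[np.linalg.norm(p[i]-p[j]).round(4) for i,j in((0,1),(2,3),(0,2),(1,3))])
tip=(q(478,180,.01)+q(478,208,.01))/2;end=(q(740,182,.01)+q(738,222,.01))/2
print("bar tip",tip,"end",end,np.linalg.norm(tip-end),"mid",(tip+end)/2,"dir",(tip-end)/np.linalg.norm(tip-end))
k=lambda x,y,z:onz(cs,280+x/2.8-.3,125+(y-304)/2.8-.3,z)
pf=[k(50,434,.086),k(197,480,.086),k(226,370,.086),k(98,338,.086)]
print("plate side",np.round(pf,4).tolist())
print("ridge top view",q(288,150,.052),q(268,232,.052)," side",k(72,518,.052),k(143,530,.052))
s,M=st();print(M.round(3))
goto([0.469,-0.153,0.30],(0.02,1))
E
```

```text
plate [[0.5438, 0.1148, 0.086], [0.4268, 0.146, 0.086], [0.5755, 0.2307, 0.086], [0.4595, 0.2641, 0.086]] lens [np.float64(0.121), np.float64(0.1207), np.float64(0.1202), np.float64(0.1225)]
bar tip [ 0.47634499 -0.05393547  0.01      ] end [ 0.46571163 -0.25521249  0.01      ] 0.2015576971108925 mid [ 0.47102831 -0.15457398  0.01      ] dir [0.05275588 0.99860744 0.        ]
plate side [[0.4317, 0.15, 0.086], [0.5541, 0.1106, 0.086], [0.5775, 0.2286, 0.086], [0.4642, 0.2593, 0.086]]
ridge top view [0.50608696 0.09184738 0.052     ] [0.44585271 0.10776157 0.052     ]  side [0.45367796 0.09022016 0.052     ] [0.51260513 0.08195673 0.052     ]
[[ 0.923  0.386 -0.   ]
 [ 0.386 -0.923  0.001]
 [ 0.    -0.001 -1.   ]]
t 0.3 tcp [ 0.2602 -0.6227  0.4042] shift before turn [ 373.7 -352.8  104.5] turn -1.155 after turn [473.7 199.4 104.5] F [ 0.8 -1.   0.1] w 0.999 z axis [-0.     0.001 -1.   ]
```

>>> {"fn": "drive_tool", "kwargs": {"increments": [{"delta_pos": [28, -26, 8], "turn": 0, "jaw": 1}, {"delta_pos": [28, -26, 8], "turn": 0, "jaw": 1}, {"delta_pos": [28, -26, 8], "turn": 0, "jaw": 1}, {"delta_pos": [28, -26, 8], "turn": 0, "jaw": 1}, {"delta_pos": [28, -26, 8], "turn": 0, "jaw": 1}, {"delta_pos": [28, -26, 8], "turn": 0, "jaw": 1}, {"delta_pos": [28, -26, 8], "turn": 0, "jaw": 1}, {"delta_pos": [28, -26, 8], "turn": 0, "jaw": 1}]}}

```text
time: 0.97
tool_pos: [0.387, -0.3428, 0.3405]
tcp_rot: [3.08, 0.617, 0.001]
wrist_force: [0.7, 0.3, 0.4]
width: 1.004
grip_force: 0.0
```

>>> {"fn": "drive_tool", "kwargs": {"increments": [{"delta_pos": [28, -26, 8], "turn": 0, "jaw": 1}, {"delta_pos": [28, -26, 8], "turn": 0, "jaw": 1}, {"delta_pos": [28, -26, 8], "turn": 0, "jaw": 1}, {"delta_pos": [28, -26, 8], "turn": 0, "jaw": 1}, {"delta_pos": [28, -26, 8], "turn": 0, "jaw": 1}, {"delta_pos": [0, 0, 0], "turn": -0.12, "jaw": 0.4}, {"delta_pos": [0, 0, 0], "turn": -0.12, "jaw": 0.4}, {"delta_pos": [0, 0, 0], "turn": -0.12, "jaw": 0.4}]}}

```text
time: 1.63
tool_pos: [0.4661, -0.1693, 0.3005]
tcp_rot: [-2.915, -1.171, 0.0]
wrist_force: [0.3, -1.1, -0.7]
width: 0.697
grip_force: 0.0
```

>>> {"fn": "drive_tool", "kwargs": {"increments": [{"delta_pos": [0, 0, 0], "turn": -0.12, "jaw": 0.4}, {"delta_pos": [0, 0, 0], "turn": -0.12, "jaw": 0.4}, {"delta_pos": [0, 0, 0], "turn": -0.12, "jaw": 0.4}, {"delta_pos": [0, 0, 0], "turn": -0.12, "jaw": 0.4}, {"delta_pos": [0, 0, 0], "turn": -0.12, "jaw": 0.4}, {"delta_pos": [0, 0, 0], "turn": -0.12, "jaw": 0.4}, {"delta_pos": [0, 0, 0], "turn": 0, "jaw": 0.4}, {"delta_pos": [0, 0, 0], "turn": 0, "jaw": 0.4}]}}

```text
time: 2.3
tool_pos: [0.4658, -0.1706, 0.3008]
tcp_rot: [2.328, 2.109, 0.0]
wrist_force: [0.7, -0.4, 0.4]
width: 0.701
grip_force: 0.0
```

```bash
cat >> h.py <<'E'
def wcam():
    s,M=st();c=cam("wrist");c["Rw"]=M@np.array(c["hand_eye"])[:3,:3];c["o"]=s["tool_pos"]+M@np.array(c["hand_eye"])[:3,3];return c
def wonz(c,u,v,z):
    f=c["f"];x,y=u-c["cx"],v-c["cy"];r=np.hypot(x,y);th=r/f
    d=c["Rw"]@np.array([np.sin(th)*x/r,np.sin(th)*y/r,np.cos(th)]);return c["o"]+d*(z-c["o"][2])/d[2]
E
python3 - <<'E'
from h import *
goto([0.471,-0.154,0.30],(0.05,1))
c=wcam();save(c,"pics/w1.png");print(c["f"],c["cx"],c["cy"],c["o"])
import pickle;pickle.dump(c,open("w1.pkl","wb"))
print(bot.read_state()["q"])
E
```

```text
t 2.3 tcp [ 0.4658 -0.1706  0.3008] shift before turn [17.   3.6  0.8] turn -0.048 after turn [16.9  4.4  0.8] F [ 0.7 -0.4  0.4] w 0.701 z axis [ 0. -0. -1.]
309.70691628693146 324.2032038826043 198.33010784432082 [ 0.47290707 -0.10169692  0.2699942 ]
[-4.01331077e-01  1.62095407e-02  2.08708690e+00  3.90925182e-05
  1.03809526e+00 -3.03036316e-01]
```

View pics/w1.png

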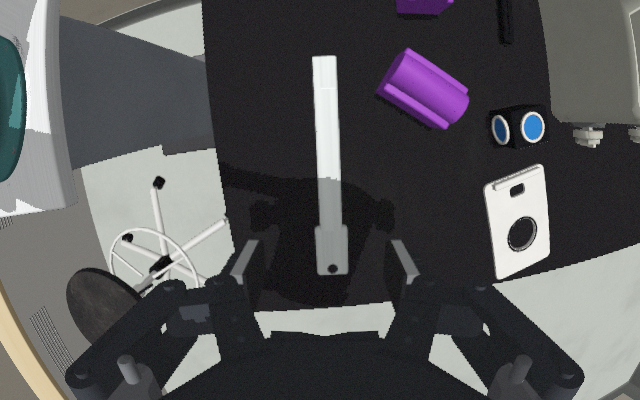

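The wrist view shows the bar with its tip end at (324.5,56), paddle end at (332,275), and the pads either side near (245,262) and (405,262).

```bash
python3 - <<'E'
from h import *
import pickle;c=pickle.load(open("w1.pkl","rb"))
t=wonz(c,324.5,56,.01);e=wonz(c,332.3,275,.01);m=(t+e)/2;d=(t-e)/np.linalg.norm(t-e)
print(t,e,np.linalg.norm(t-e),m,d)
goto([m[0],m[1],0.176],d[:2])
E
```

```text
[ 0.47786164 -0.05471559  0.01      ] [ 0.46560362 -0.25316282  0.01      ] 0.19882545474025187 [ 0.47173263 -0.15393921  0.01      ] [0.06165216 0.9980977  0.        ]
t 2.35 tcp [ 0.4658 -0.1706  0.3008] shift before turn [ 17.2   4.3 124.8] turn -0.037 after turn [ 17.    4.9 124.8] F [-0.1  0.9  0.4] w 0.7 z axis [ 0. -0. -1.]
```

>>> {"fn": "drive_tool", "kwargs": {"increments": [{"delta_pos": [0, 0, 0], "turn": -0.037, "jaw": 0.2}, {"delta_pos": [17, 5, 20], "turn": 0, "jaw": 0.0}, {"delta_pos": [0, 0, 30], "turn": 0, "jaw": 0}, {"delta_pos": [0, 0, 30], "turn": 0, "jaw": 0}, {"delta_pos": [0, 0, 25], "turn": 0, "jaw": 0}, {"delta_pos": [0, 0, 15], "turn": 0, "jaw": 0}, {"delta_pos": [0, 0, 6], "turn": 0, "jaw": 0}, {"delta_pos": [0, 0, 0], "turn": 0, "jaw": 0}]}}

```text
time: 3.02
tool_pos: [0.4711, -0.1537, 0.1734]
tcp_rot: [-2.285, -2.152, 0.002]
wrist_force: [-0.0, -0.0, 0.8]
width: 0.502
grip_force: 0.0
```

>>> {"fn": "drive_tool", "kwargs": {"grip_force": 100, "increments": [{"delta_pos": [0, 0, 0], "turn": 0, "jaw": -1}, {"delta_pos": [0, 0, 0], "turn": 0, "jaw": -1}, {"delta_pos": [0, 0, 0], "turn": 0, "jaw": -1}, {"delta_pos": [0, 0, 0], "turn": 0, "jaw": -1}, {"delta_pos": [0, 0, 0], "turn": 0, "jaw": -1}, {"delta_pos": [0, 0, 0], "turn": 0, "jaw": -1}]}}

```text
time: 3.52
tool_pos: [0.4726, -0.1543, 0.1764]
tcp_rot: [2.284, 2.154, 0.002]
wrist_force: [-1.9, 0.5, 6.5]
width: 0.194
grip_force: 98.8
```

>>> {"fn": "drive_tool", "kwargs": {"increments": [{"delta_pos": [0, 0, -15], "turn": 0, "jaw": -1}, {"delta_pos": [0, 0, -30], "turn": 0, "jaw": -1}, {"delta_pos": [0, 0, -30], "turn": 0, "jaw": -1}, {"delta_pos": [0, 0, -15], "turn": 0, "jaw": -1}, {"delta_pos": [0, 0, 0], "turn": 0.07, "jaw": -1}, {"delta_pos": [0, 0, 0], "turn": 0.07, "jaw": -1}, {"delta_pos": [0, 0, 0], "turn": 0.06, "jaw": -1}, {"delta_pos": [0, 0, 0], "turn": 0, "jaw": -1}]}}

```text
time: 4.18
tool_pos: [0.4715, -0.1538, 0.265]
tcp_rot: [2.49, 1.915, 0.001]
wrist_force: [-0.1, -0.3, -3.0]
width: 0.19
grip_force: 98.6
```

```bash
python3 - <<'E'
from h import *
goto([0.451,-0.005,0.265],(.258,.966))
c=wcam();save(c,"pics/w2.png")
import pickle;pickle.dump(c,open("w2.pkl","wb"))
c=cam("top");save(c,"pics/top2.png");c=cam("side");save(c,"pics/side2.png")
E
```

```text
t 4.18 tcp [ 0.4715 -0.1538  0.265 ] shift before turn [ 1.386e+02 -5.810e+01 -1.000e-01] turn 0.001 after turn [ 1.385e+02 -5.820e+01 -1.000e-01] F [-0.1 -0.3 -3. ] w 0.19 z axis [ 0.001 -0.    -1.   ]
```

View pics/w2.png

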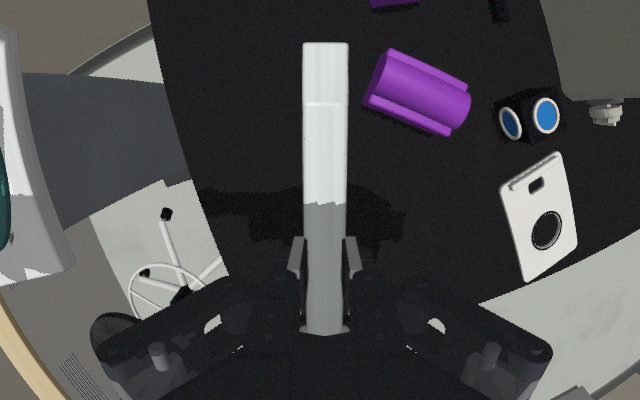

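The bar is held along the tool x axis, with its tip edge at (302..349, 43). I'll check its level and reach, then move over in front of the block.

```bash
python3 - <<'E'
from h import *
import pickle;c=pickle.load(open("w2.pkl","rb"));H=np.array(c["hand_eye"])
def tray(u,v):
    x,y=u-c["cx"],v-c["cy"];r=np.hypot(x,y);th=r/c["f"];return H[:3,:3]@np.array([np.sin(th)*x/r,np.sin(th)*y/r,np.cos(th)])
for z in(.158,.162,.166,.170):
    a=[H[:3,3]+tray(u,v)*(z-H[2,3])/tray(u,v)[2] for u,v in((302.5,43.5),(349,43.5),(303.5,104),(348,104),(303.5,180),(347.5,180))]
    print(z,np.round(np.array(a)*1000,1).tolist())
E
```

```text
0.158 [[97.9, -8.3, 158.0], [97.9, 10.5, 158.0], [72.6, -8.0, 158.0], [72.6, 10.0, 158.0], [40.8, -8.4, 158.0], [40.8, 10.2, 158.0]]
0.162 [[98.8, -8.6, 162.0], [98.8, 10.8, 162.0], [72.7, -8.3, 162.0], [72.7, 10.4, 162.0], [39.9, -8.6, 162.0], [39.9, 10.5, 162.0]]
0.166 [[99.7, -8.9, 166.0], [99.7, 11.1, 166.0], [72.8, -8.5, 166.0], [72.8, 10.7, 166.0], [39.0, -8.9, 166.0], [39.0, 10.8, 166.0]]
0.17 [[100.6, -9.2, 170.0], [100.6, 11.4, 170.0], [72.9, -8.8, 170.0], [72.9, 11.0, 170.0], [38.1, -9.2, 170.0], [38.1, 11.1, 170.0]]
```

>>> {"fn": "drive_tool", "kwargs": {"increments": [{"delta_pos": [18, -8, 0], "turn": 0, "jaw": -1}, {"delta_pos": [25, -10, 0], "turn": 0, "jaw": -1}, {"delta_pos": [25, -10, 0], "turn": 0, "jaw": -1}, {"delta_pos": [25, -10, 0], "turn": 0, "jaw": -1}, {"delta_pos": [25, -10, 0], "turn": 0, "jaw": -1}, {"delta_pos": [20, -10, 0], "turn": 0, "jaw": -1}, {"delta_pos": [0, 0, 0], "turn": 0, "jaw": -1}, {"delta_pos": [0, 0, 0], "turn": 0, "jaw": -1}]}}

```text
time: 5.0
tool_pos: [0.4506, -0.0048, 0.2645]
tcp_rot: [2.485, 1.922, -0.001]
wrist_force: [-0.3, 0.0, -2.3]
width: 0.193
grip_force: 98.6
```

```bash
python3 - <<'E'
from h import *
goto([0.469,.0624,0.232],(.258,.966))
c=wcam();save(c,"pics/w3.png")
import pickle;pickle.dump(c,open("w3.pkl","wb"))
E
```

```text
t 5.0 tcp [ 0.4506 -0.0048  0.2645] shift before turn [69.7  0.9 32.5] turn 0.007 after turn [69.7  0.5 32.5] F [-0.3  0.  -2.3] w 0.193 z axis [-0. -0. -1.]
```

View pics/w3.png

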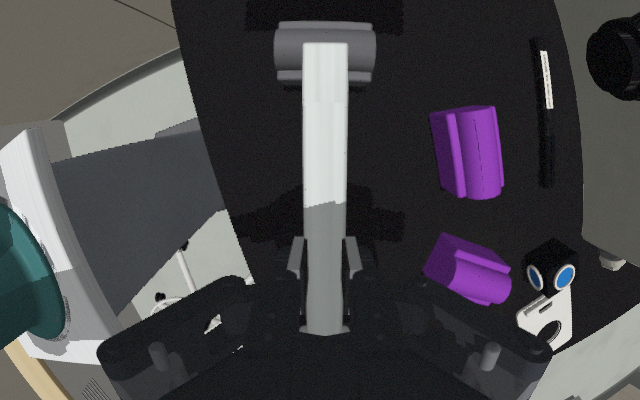

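The wrist view shows the bar pointing squarely over the block, centred (block at columns 275–376, bar at 303–349). I'll estimate the ridge position and lower to insertion height.

```bash
python3 - <<'E'
from h import *
import pickle;c=pickle.load(open("w3.pkl","rb"));n=np.array([.258,.966,0]);e=np.array([.487,.130,0])
for z in(.038,.052):
  for u,v in((277,80),(374,80),(280,24),(372,24),(275,71),(376,71),(276,30),(375,30)):
    p=wonz(c,u,v,z);print(z,(u,v),p.round(4),"before edge mm",round((e-p)@n*1000,1),"lat",round((p-e)@np.array([n[1],-n[0],0])*1000,1))
E
```

```text
0.038 (277, 80) [0.445  0.0896 0.038 ] before edge mm 49.8 lat -30.1
0.038 (374, 80) [0.5037 0.0743 0.038 ] before edge mm 49.5 lat 30.5
0.038 (280, 24) [0.4561 0.125  0.038 ] before edge mm 12.8 lat -28.6
0.038 (372, 24) [0.512  0.1105 0.038 ] before edge mm 12.4 lat 29.2
0.038 (275, 71) [0.4453 0.0956 0.038 ] before edge mm 44.0 lat -31.4
0.038 (376, 71) [0.5064 0.0797 0.038 ] before edge mm 43.6 lat 31.7
0.038 (276, 30) [0.4526 0.1218 0.038 ] before edge mm 16.8 lat -31.1
0.038 (375, 30) [0.5128 0.1062 0.038 ] before edge mm 16.4 lat 31.1
0.052 (277, 80) [0.4467 0.0876 0.052 ] before edge mm 51.3 lat -28.0
0.052 (374, 80) [0.5012 0.0735 0.052 ] before edge mm 51.0 lat 28.3
0.052 (280, 24) [0.4569 0.1205 0.052 ] before edge mm 16.9 lat -26.6
0.052 (372, 24) [0.5089 0.1071 0.052 ] before edge mm 16.5 lat 27.1
0.052 (275, 71) [0.447  0.0932 0.052 ] before edge mm 45.9 lat -29.2
0.052 (376, 71) [0.5037 0.0785 0.052 ] before edge mm 45.5 lat 29.4
0.052 (276, 30) [0.4538 0.1175 0.052 ] before edge mm 20.6 lat -28.9
0.052 (375, 30) [0.5096 0.103  0.052 ] before edge mm 20.2 lat 28.8
```

>>> {"fn": "drive_tool", "kwargs": {"increments": [{"delta_pos": [0, 0, 8], "turn": 0, "jaw": -1}, {"delta_pos": [0, 0, 12], "turn": 0, "jaw": -1}, {"delta_pos": [0, 0, 8], "turn": 0, "jaw": -1}, {"delta_pos": [0, 0, 3], "turn": 0.005, "jaw": -1}, {"delta_pos": [0, 0, 0], "turn": 0, "jaw": -1}, {"delta_pos": [0, 0, 0], "turn": 0, "jaw": -1}]}}

```text
time: 5.55
tool_pos: [0.4509, -0.0061, 0.2333]
tcp_rot: [-2.494, -1.91, 0.001]
wrist_force: [-0.0, 0.0, -3.1]
width: 0.195
grip_force: 98.5
```

```bash
python3 - <<'E'
from h import *
goto([0.469,.0624,0.231],(.258,.966))
a=cam("top")["pixels"];b=cam("side")["pixels"]
o=np.vstack([cv2.resize(a[150:250,230:390],(800,500))[:300*2-200],cv2.resize(b[120:240,260:380],(200,200)).repeat(1,0)[:, :].repeat(4,1)[:1]]) if 0 else np.hstack([cv2.resize(a[155:245,225:345],(400,300),interpolation=2),cv2.resize(b[130:250,270:390],(400,300*400//400),interpolation=2)])
cv2.imwrite("pics/c4.png",cv2.cvtColor(o,cv2.COLOR_RGB2BGR))
E
```

```text
t 5.55 tcp [ 0.4509 -0.0061  0.2333] shift before turn [70.9 -0.4  2.3] turn -0.003 after turn [70.9 -0.2  2.3] F [-0.   0.  -3.1] w 0.195 z axis [-0.001  0.    -1.   ]
```

View pics/c4.png

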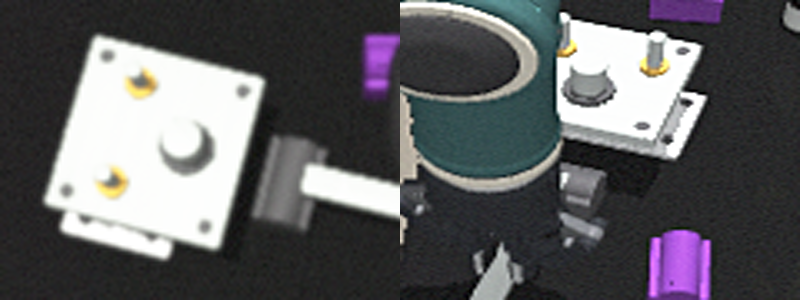

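Top view: tip over the block, aligned with the plate's edge. The ridge is about 31 mm before the edge. I'll lower 3 mm and insert level.

>>> {"fn": "drive_tool", "kwargs": {"increments": [{"delta_pos": [0, 0, 3], "turn": 0, "jaw": -1}, {"delta_pos": [8, 0, 0], "turn": 0, "jaw": -1}, {"delta_pos": [10, 0, 0], "turn": 0, "jaw": -1}, {"delta_pos": [10, 0, 0], "turn": 0, "jaw": -1}, {"delta_pos": [8, 0, 0], "turn": 0, "jaw": -1}, {"delta_pos": [0, 0, 0], "turn": 0, "jaw": -1}]}}

```text
time: 6.15
tool_pos: [0.4609, 0.0308, 0.231]
tcp_rot: [2.492, 1.913, 0.002]
wrist_force: [0.7, -0.6, -2.4]
width: 0.188
grip_force: 98.6
```

>>> {"fn": "drive_tool", "kwargs": {"increments": [{"delta_pos": [7, 0, 0], "turn": 0, "jaw": -1}, {"delta_pos": [7, 0, 0], "turn": 0, "jaw": -1}, {"delta_pos": [7, 0, 0], "turn": 0, "jaw": -1}, {"delta_pos": [7, 0, 0], "turn": 0, "jaw": -1}, {"delta_pos": [7, 0, 0], "turn": 0, "jaw": -1}, {"delta_pos": [0, 0, 0], "turn": 0, "jaw": -1}, {"delta_pos": [0, 0, 0], "turn": 0, "jaw": -1}]}}

```text
time: 6.73
tool_pos: [0.4695, 0.0633, 0.2307]
tcp_rot: [2.492, 1.912, -0.0]
wrist_force: [0.1, -0.1, -3.0]
width: 0.19
grip_force: 98.5
```

```bash
python3 - <<'E'
from h import *
goto([0.469,.0624,0.229],(.258,.966))
a=cam("top")["pixels"];b=cam("side")["pixels"];w=wcam()["pixels"]
o=np.vstack([np.hstack([cv2.resize(a[155:245,225:345],(400,300),interpolation=2),cv2.resize(b[130:220,290:410],(400,300),interpolation=2)]),cv2.resize(w[:150,120:520],(800,300))])
cv2.imwrite("pics/c5.png",cv2.cvtColor(o,cv2.COLOR_RGB2BGR))
E
```

```text
t 6.73 tcp [0.4695 0.0633 0.2307] shift before turn [-1.  -0.2  1.7] turn -0.001 after turn [-1.  -0.2  1.7] F [ 0.1 -0.1 -3. ] w 0.19 z axis [-0. -0. -1.]
```

View pics/c5.png

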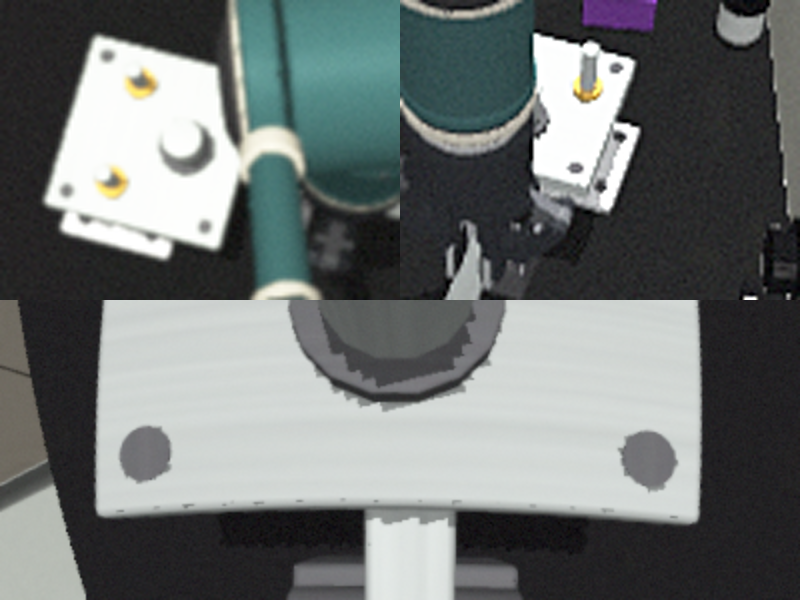

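The bar runs under the middle of the plate's edge (edge at wrist pixel (325,107)), with the block directly below it. I'll lower onto the ridge and check the depth.

>>> {"fn": "drive_tool", "kwargs": {"increments": [{"delta_pos": [0, 0, 1], "turn": 0, "jaw": -1}, {"delta_pos": [0, 0, 1], "turn": 0, "jaw": -1}, {"delta_pos": [0, 0, 0], "turn": 0, "jaw": -1}, {"delta_pos": [0, 0, 0], "turn": 0, "jaw": -1}]}}

```text
time: 7.22
tool_pos: [0.4692, 0.0627, 0.2285]
tcp_rot: [-2.494, -1.91, 0.0]
wrist_force: [0.7, 0.6, -2.7]
width: 0.194
grip_force: 98.5
```

```bash
python3 - <<'E'
from h import *
c=wcam();s,M=st();g=c["pixels"][:,:,:].min(2)
for u in(290,360):
  col=g[60:150,u].astype(int);v=60+np.where(col>110)[0].max();print(u,v,[np.round(M.T@(wonz(c,u,v+.5,z)-s["tool_pos"])*1000,1).tolist() for z in(.086,.068)])
print(s["tool_pos"],s["wrist_force"])
E
```

```text
290 142 [[58.2, -12.0, 142.6], [56.4, -14.0, 160.6]]
360 142 [[58.2, 13.3, 142.6], [56.4, 15.4, 160.6]]
[0.46927248 0.06272797 0.22858254] [ 0.16511192 -0.24317378 -3.89087217]
```

The edge lies at tool x ≈ 71 mm and the tip at ≈ 100 mm, so the tip is about 29 mm under it. That's good; I'll lower until contact.

>>> {"fn": "drive_tool", "kwargs": {"increments": [{"delta_pos": [0, 0, 0.7], "turn": 0, "jaw": -1}, {"delta_pos": [0, 0, 0], "turn": 0, "jaw": -1}, {"delta_pos": [0, 0, 0], "turn": 0, "jaw": -1}]}}

```text
time: 7.52
tool_pos: [0.4694, 0.0628, 0.2281]
tcp_rot: [2.493, 1.911, 0.0]
wrist_force: [-0.2, -0.2, -1.9]
width: 0.189
grip_force: 98.7
```

>>> {"fn": "drive_tool", "kwargs": {"grip_force": 20, "increments": [{"delta_pos": [0, 0, 0], "turn": 0, "jaw": -0.5}, {"delta_pos": [0, 0, 0], "turn": 0, "jaw": -0.4}, {"delta_pos": [0, 0, 0], "turn": 0, "jaw": -0.2}, {"delta_pos": [0, 0, 0], "turn": 0, "jaw": 0}, {"delta_pos": [0, 0, 0], "turn": 0, "jaw": 0}, {"delta_pos": [0, 0, 0], "turn": 0, "jaw": 0}]}}

```text
time: 8.02
tool_pos: [0.4695, 0.0629, 0.2281]
tcp_rot: [2.493, 1.911, 0.0]
wrist_force: [0.2, -0.5, -0.4]
width: 0.5
grip_force: 0.0
```

>>> {"fn": "drive_tool", "kwargs": {"increments": [{"delta_pos": [0, 0, -10], "turn": 0, "jaw": 0}, {"delta_pos": [0, 0, -20], "turn": 0, "jaw": 0}, {"delta_pos": [0, 0, -20], "turn": 0, "jaw": 0}, {"delta_pos": [-30, 0, -10], "turn": 0, "jaw": -0.3}, {"delta_pos": [-40, 0, 0], "turn": 0, "jaw": -1}, {"delta_pos": [-15, 0, 0], "turn": 0, "jaw": -1}, {"delta_pos": [0, 0, 0], "turn": 0, "jaw": -1}, {"delta_pos": [0, 0, 0], "turn": 0, "jaw": -1}]}}

```text
time: 8.68
tool_pos: [0.4472, -0.0197, 0.2887]
tcp_rot: [2.496, 1.908, 0.002]
wrist_force: [-0.0, -0.6, -0.2]
width: 0.002
grip_force: 0.0
```

```bash
python3 - <<'E'
from h import *
goto([0.469-.085*.258,.0624-.085*.966,0.24],(.258,.966))
a=cam("top");c=wcam();w=c["pixels"];save(c,"pics/w6.png");save(a,"pics/top6.png")
import pickle;pickle.dump(c,open("w6.pkl","wb"))
o=np.hstack([cv2.resize(a["pixels"][155:245,225:345],(400,300),interpolation=2),cv2.resize(w[:300,120:520],(400,300))])
cv2.imwrite("pics/c6.png",cv2.cvtColor(o,cv2.COLOR_RGB2BGR))
E
```

```text
t 8.68 tcp [ 0.4472 -0.0197  0.2887] shift before turn [-0.  -0.2 48.7] turn -0.004 after turn [-0.  -0.2 48.7] F [-0.  -0.6 -0.2] w 0.002 z axis [ 0.001  0.    -1.   ]
```

View pics/c6.png

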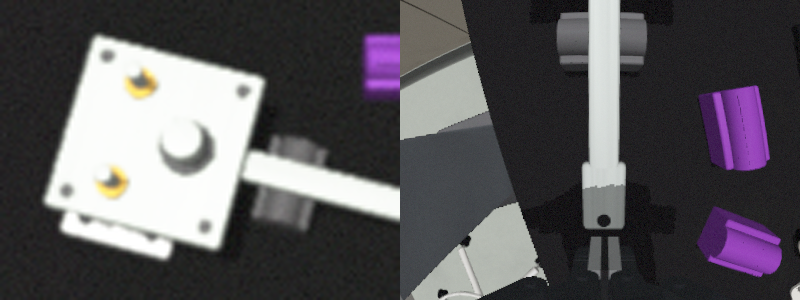

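Top view: the bar lies over the block with its tip under the plate. Wrist view: the closed fingers are behind and above the paddle. I'll go down over the paddle at x ≈ -80 mm.

>>> {"fn": "drive_tool", "kwargs": {"increments": [{"delta_pos": [5, 0, 15], "turn": 0, "jaw": -1}, {"delta_pos": [0, 0, 20], "turn": 0, "jaw": -1}, {"delta_pos": [0, 0, 14], "turn": 0, "jaw": -1}, {"delta_pos": [0, 0, 0], "turn": 0, "jaw": -1}, {"delta_pos": [0, 0, 0], "turn": 0, "jaw": -1}]}}

```text
time: 9.2
tool_pos: [0.4482, -0.0134, 0.2382]
tcp_rot: [-2.491, -1.912, 0.003]
wrist_force: [-0.8, 0.7, 0.3]
width: 0.003
grip_force: 0.0
```

>>> {"fn": "drive_tool", "kwargs": {"increments": [{"delta_pos": [0, 0, 4], "turn": 0, "jaw": -1}, {"delta_pos": [0, 0, 4], "turn": 0, "jaw": -1}, {"delta_pos": [0, 0, 4], "turn": 0, "jaw": -1}, {"delta_pos": [0, 0, 0], "turn": 0, "jaw": -1}]}}

```text
time: 9.53
tool_pos: [0.4484, -0.0143, 0.2267]
tcp_rot: [-2.493, -1.911, 0.0]
wrist_force: [-0.8, 0.2, 0.8]
width: -0.002
grip_force: 0.0
```

>>> {"fn": "drive_tool", "kwargs": {"increments": [{"delta_pos": [0, 0, 2], "turn": 0, "jaw": -1}, {"delta_pos": [0, 0, 2], "turn": 0, "jaw": -1}, {"delta_pos": [0, 0, 0], "turn": 0, "jaw": -1}]}}

```text
time: 9.78
tool_pos: [0.449, -0.0145, 0.2235]
tcp_rot: [2.493, 1.91, 0.001]
wrist_force: [-1.1, 0.1, 3.9]
width: 0.005
grip_force: 2.1
```

>>> {"fn": "drive_tool", "kwargs": {"increments": [{"delta_pos": [0, 0, 2], "turn": 0, "jaw": -1}, {"delta_pos": [0, 0, 2], "turn": 0, "jaw": -1}, {"delta_pos": [0, 0, 2], "turn": 0, "jaw": -1}, {"delta_pos": [0, 0, 0], "turn": 0, "jaw": -1}]}}

```text
time: 10.12
tool_pos: [0.45, -0.0145, 0.2198]
tcp_rot: [2.492, 1.91, 0.004]
wrist_force: [-4.6, 1.4, 20.0]
width: -0.002
grip_force: 9.5
```

>>> {"fn": "drive_tool", "kwargs": {"increments": [{"delta_pos": [0, 0, 2], "turn": 0, "jaw": -1}, {"delta_pos": [0, 0, 2], "turn": 0, "jaw": -1}, {"delta_pos": [0, 0, 2], "turn": 0, "jaw": -1}, {"delta_pos": [0, 0, 2], "turn": 0, "jaw": -1}, {"delta_pos": [0, 0, 2], "turn": 0, "jaw": -1}, {"delta_pos": [0, 0, 0], "turn": 0, "jaw": -1}]}}

```text
time: 10.62
tool_pos: [0.4513, -0.0144, 0.2108]
tcp_rot: [2.491, 1.908, 0.009]
wrist_force: [-3.7, 1.9, 22.1]
width: -0.001
grip_force: 10.3
```

```bash
cat >> h.py <<'E'
def rise():
    "plate rise from top and side: shift of post/corner patches vs. reference picture"
    for n,ref,pts in(("top","pics/top6.png",[(258,170),(241,214),(278,196)]),("side","pics/side0.png",[(358,150),(326,160),(344,183)])):
        c=cam(n);save(c,f"pics/now_{n}.png");a=cv2.imread(ref,0);b=cv2.cvtColor(c["pixels"],cv2.COLOR_RGB2GRAY)
        for p in pts:
            x,y=p;q=12
            pa=np.float32(a[y-q:y+q+1,x-q:x+q+1]);pb=np.float32(b[y-q:y+q+1,x-q:x+q+1]);W=np.eye(2,3,dtype=np.float32)
            try: cc,W=cv2.findTransformECC(pa,pb,W,cv2.MOTION_TRANSLATION,(3,100,1e-4))
            except cv2.error: print(n,p,"fail");continue
            P=onz(c,*p,.086);e=proj(c,P+[0,0,.01])-p;sh=W[:,2];print(n,p,"cc",round(cc,2),"shift",sh.round(2),"per10mm",e.round(2),"rise mm",round(10*float(sh@e/(e@e)),1))
E
python3 -c "
from h import *
goto([0.449,-.0145,.205],(.258,.966));rise()"
```

```text
t 10.62 tcp [ 0.4513 -0.0144  0.2108] shift before turn [-0.7 -2.2  5.8] turn -0.002 after turn [-0.7 -2.2  5.8] F [-3.7  1.9 22.1] w -0.001 z axis [ 0.007  0.    -1.   ]
top (258, 170) cc 1.0 shift [-0.45 -0.62] per10mm [-0.64 -1.12] rise mm 5.9
top (241, 214) cc 0.99 shift [-0.45 -0.3 ] per10mm [-0.86 -0.61] rise mm 5.2
top (278, 196) cc 0.83 shift [-0.37 -0.32] per10mm [-0.4  -0.82] rise mm 5.0
side (358, 150) cc 0.99 shift [ 0.06 -1.23] per10mm [ 0.35 -2.74] rise mm 4.4
side (326, 160) cc 0.66 shift [ 1.82 -1.85] per10mm [ 0.05 -2.7 ] rise mm 7.0
side (344, 183) cc 0.97 shift [-0.01 -0.27] per10mm [ 0.23 -2.59] rise mm 1.0
```

The plate has risen about 5–6 mm, in line with the lever geometry. I'll continue.

>>> {"fn": "drive_tool", "kwargs": {"increments": [{"delta_pos": [0, 0, 2], "turn": 0, "jaw": -1}, {"delta_pos": [0, 0, 2], "turn": 0, "jaw": -1}, {"delta_pos": [0, 0, 2], "turn": 0, "jaw": -1}, {"delta_pos": [0, 0, 2], "turn": 0, "jaw": -1}, {"delta_pos": [0, 0, 0.5], "turn": 0, "jaw": -1}, {"delta_pos": [0, 0, 0], "turn": 0, "jaw": -1}]}}

```text
time: 11.22
tool_pos: [0.4524, -0.0141, 0.2031]
tcp_rot: [2.491, 1.907, 0.013]
wrist_force: [-2.7, 4.4, 25.2]
width: 0.003
grip_force: 11.0
```

```bash
python3 -c "
from h import *
goto([0.449,-.0145,.205],(.258,.966));rise()"
```

```text
t 11.22 tcp [ 0.4524 -0.0141  0.2031] shift before turn [-1.3 -3.1 -1.9] turn -0.003 after turn [-1.3 -3.1 -1.9] F [-2.7  4.4 25.2] w 0.003 z axis [ 0.01   0.001 -1.   ]
top (258, 170) cc 1.0 shift [-0.68 -1.1 ] per10mm [-0.64 -1.12] rise mm 10.0
top (241, 214) cc 1.0 shift [-0.73 -0.55] per10mm [-0.86 -0.61] rise mm 8.6
top (278, 196) cc 0.88 shift [-0.4  -0.78] per10mm [-0.4  -0.82] rise mm 9.6
side (358, 150) cc 0.98 shift [ 0.18 -2.26] per10mm [ 0.35 -2.74] rise mm 8.2
side (326, 160) cc 0.56 shift [ 2.04 -3.03] per10mm [ 0.05 -2.7 ] rise mm 11.3
side (344, 183) cc 0.94 shift [-0.06 -0.32] per10mm [ 0.23 -2.59] rise mm 1.2
```

Rise is about 9.5 mm. I'll push a millimetre more, then retreat straight up and away from the bar.

>>> {"fn": "drive_tool", "kwargs": {"increments": [{"delta_pos": [0, 0, 1], "turn": 0, "jaw": -1}, {"delta_pos": [0, 0, 0], "turn": 0, "jaw": -1}, {"delta_pos": [0, 0, -5], "turn": 0, "jaw": -1}, {"delta_pos": [0, 0, -15], "turn": 0, "jaw": -1}, {"delta_pos": [0, 0, -30], "turn": 0, "jaw": -1}, {"delta_pos": [-20, 0, -30], "turn": 0, "jaw": -1}, {"delta_pos": [-30, 0, -20], "turn": 0, "jaw": -1}, {"delta_pos": [-30, 0, 0], "turn": 0, "jaw": -1}]}}

```text
time: 11.98
tool_pos: [0.4298, -0.0926, 0.3027]
tcp_rot: [2.485, 1.909, 0.009]
wrist_force: [1.3, -0.9, -0.3]
width: -0.002
grip_force: 0.0
```

>>> {"fn": "drive_tool", "kwargs": {"increments": [{"delta_pos": [-30, 0, 0], "turn": 0, "jaw": -1}, {"delta_pos": [-30, 0, 0], "turn": 0, "jaw": -1}, {"delta_pos": [-30, 0, 0], "turn": 0, "jaw": -1}, {"delta_pos": [-30, 0, 0], "turn": 0, "jaw": -1}, {"delta_pos": [-20, 0, 0], "turn": 0, "jaw": -1}, {"delta_pos": [0, 0, 0], "turn": 0, "jaw": -1}, {"delta_pos": [0, 0, 0], "turn": 0, "jaw": -1}]}}

```text
time: 12.57
tool_pos: [0.391, -0.2276, 0.2974]
tcp_rot: [-2.496, -1.907, -0.0]
wrist_force: [-0.9, -0.4, -0.6]
width: 0.006
grip_force: 0.0
```

```bash
python3 - <<'E'
from h import *
rise();s,M=st();print(s["tool_pos"],s["wrist_force"],s["time"])
a=cv2.imread("pics/now_top.png");b=cv2.imread("pics/now_side.png");b0=cv2.imread("pics/side0.png")
r=lambda i:cv2.resize(i,(400,300),interpolation=2)
cv2.imwrite("pics/c7.png",np.vstack([np.hstack([r(a[155:245,225:345]),r(b[110:290,230:470])]),np.hstack([r(b0[130:220,280:400]),r(b[130:220,280:400])])]))
E
```

```text
top (258, 170) cc 1.0 shift [-0.72 -1.16] per10mm [-0.64 -1.12] rise mm 10.6
top (241, 214) cc 1.0 shift [-0.72 -0.53] per10mm [-0.86 -0.61] rise mm 8.5
top (278, 196) cc 0.88 shift [-0.37 -0.84] per10mm [-0.4  -0.82] rise mm 10.1
side (358, 150) cc 0.98 shift [ 0.22 -2.38] per10mm [ 0.35 -2.74] rise mm 8.6
side (326, 160) cc 0.98 shift [ 0.07 -3.14] per10mm [ 0.05 -2.7 ] rise mm 11.6
side (344, 183) cc 0.93 shift [-0.04 -0.29] per10mm [ 0.23 -2.59] rise mm 1.1
[ 0.39128871 -0.22629078  0.2972451 ] [ 0.52349789  0.67180383 -0.38109318] 12.6667
```

View pics/c7.png

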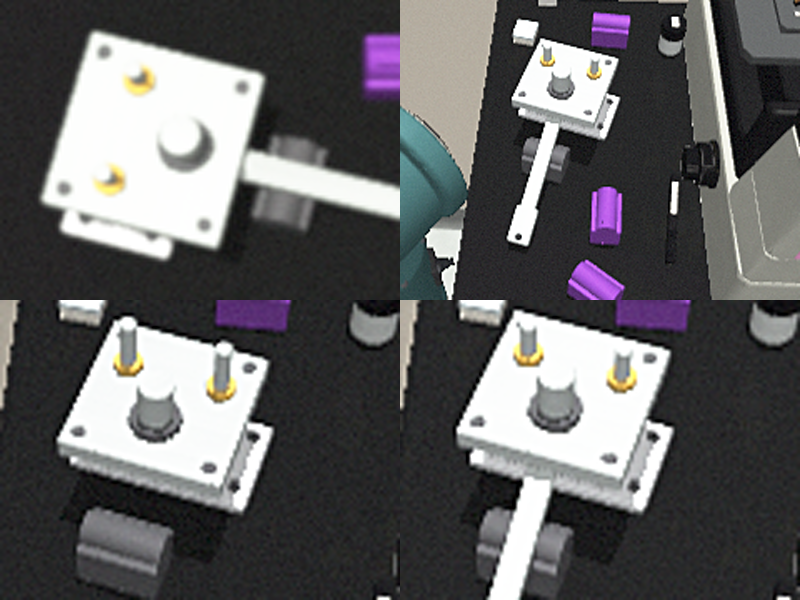

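The plate has risen about 10 mm (front corner moved from (60,445) to (457,433) between the lower crops). The bar lies over the block with its tip under the edge, and the arm is clear.

```bash
python3 -c "
from workcell import bot
print(bot.finish_job())"
```

```text
the job is handed in; nothing more can be done
None
```

The job is handed in: the bar prised the plate up about 10 mm by camera estimate (readings ranged about 8.5–11.6 mm), and it is left lying over the block with its tip under the plate's edge and the arm clear, after about 13 s of robot time.

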